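# Open the ratchet file rack for one more binder

## Task

Make room in the desk file rack for the spare binder: with a fingertip press the steel release pad on top of the sliding jaw down to free its ratchet, and while keeping it pressed push the jaw back along the rail, away from the two standing binders, all the way to the end stop. Then let go and move clear. Nothing is to be grasped or lifted; leave the binders, the bottle and the stapler where they are.

Things in the scene. Friction and masses are not known exactly. Their poses are not given: they have to be found in the camera images.
- rack: Grey metal file rack fixed to the desk: base plate 240 x 380 x 6 mm (x -30..210, y -190..190) and an aluminium rail (20 mm wide, top 50 mm up) along the side nearest the robot. Origin on the desk under the middle of the rail; y axis along the rail. At +y an upright end plate 136 mm tall with two binders standing by it; at -y the black end stop block. The jaw opens towards -y.
- jaw (a joint): Position of the sliding jaw along the rail, m: 0 closed, grows as it moves back (rack's -y), 0.150 against the end stop. A ratchet with 8 mm teeth under the rail locks it against moving back unless the release is held down; towards the binders it clicks along freely. It slides with 1 to 2 N of friction and stays where left.
- release (a joint): How far the release pad is pressed, in m: 0 up (at the start it may rest up to 5 mm down where the pawl rides on a tooth), 0.010 fully down on its stop. A spring pushes it up: about 3 N to start it, 5.5 N fully down. The ratchet is free beyond about 0.006; it engages again when the pad comes up.
- release_pad (a point): Centre of the upper face of the flat steel release pad on top of the jaw's carriage, 74 mm above the desk when up; it rides with the jaw. Pad: 44 mm across the rail, 44 mm along it. At its tail (rack's -y, 24 mm from here) an upright lip 44 mm wide, 16 mm high: a fingertip pressing the pad can push the jaw back by this lip. On the +y side the jaw's plate is 37 mm away.
- jaw_plate (a point): Middle of the top edge of the jaw's grey upright plate (195 mm across, 4 mm thick, 110 mm above the desk), on the binder side of the jaw's black carriage (44 x 70 mm, top 58 mm up).
- end_stop (a point): Point on top of the end stop block's face that the carriage meets, 58 mm above the desk (block 44 x 36 mm), on the rail's centre line.
- binder_a: Standing binder 180 x 36 x 160 mm (rack x, y, z) next to the end plate, loose. Origin at the centre of its underside.
- binder_b: The same size, standing next to it on the jaw's side, loose. Origin at the centre of its underside.
- spare_binder: Thicker grey binder 180 x 160 x 55 mm lying flat on the desk beyond the rack's +y end, loose, bystander. Origin at the centre of its underside.
- sanitizer: Clear pump bottle of hand sanitizer, 60 mm in diameter, 154 mm tall, beyond the rack's -y end, loose, bystander. Origin at the centre of its underside.
- stapler: Black stapler 36 x 135 x 50 mm on the desk between the robot and the rack, loose, bystander. Origin at the centre of its underside.

How it is judged:
By the outcome, as a careful person would: the job done as asked, in the order asked, and still so for the second after the job is handed in, with the robot touching nothing.
It also fails if it takes over 32 s, if anything falls off the work surface, if the arm or the gripper's body presses on something with over 40 N, if the wrist force passes 120 N, or if a joint passes its speed limit or range.

## Robot

A 6-joint arm with a two-finger parallel gripper is mounted at the origin on the work surface. World frame = base frame: x ahead of the robot, y to its left, z up, the work surface at z = 0. Lengths are in m, angles in rad, forces in N, time in s.
With the tool pointing down it reaches from about 0.225 to 0.875 m from the base axis. Payload 3.4 kg.
Tool frame: the origin (TCP) lies between the finger pads; the fingertips stand 11 mm ahead of it and the grasp point (between the pads) lies 8 mm behind it (tips_ahead is the distance from the TCP to the fingertips, in m); z points along the fingers, x is the direction in which the jaws open and shut, and the axes are right-handed (so a half turn about z gives the same grasp; the last joint's range is limited). The gripper opens to 85 mm and grips with 20 to 120 N. Pads are 22 mm wide; open, the fingers measure 114 mm over their backs; the gripper's body (76 mm by 85 mm) begins 54 mm behind the grasp point. The pads swing forward as they close: fully open they stand 13 mm farther back than shut.
Start: joints at [1.176, 0.276, 1.505, -0, 1.361, -0.121], TCP at [0.155, 0.554, 0.242] pointing down, gripper open.
Joint ranges: [-2.89, 2.89], [-0.75, 2.08], [0.22, 2.7], [-1.18, 4.32], [0.11, 2.71], [-2.7, 2.7]. Speed limits (rad/s): [2.57, 2.57, 3.14, 3.14, 3.14, 3.14].

## Interface

Orientations are given as a unit quaternion [w, x, y, z].
In Python, from rig import get_state, get_image, sign_off, masks_of, tips_ahead gives the robot as it stands.
- The arm moves only by the tool play_rows, never from a script. Its argument "series" is a list of rows, each an object of numbers: "fingers": the closure, from -1 (fully open) to 1 (shut); "dx", "dy", "dz": the shift along the world's x, y, z in mm; "turn": the turn about the world's z in rad. A call has 1 to 20 rows; each row shifts and turns the pose as measured when the row begins; what a row does not reach is not made up. A row lasts 1/12 s, in which the tool goes at most 41.7 mm and 7.16 degrees, less where a joint would pass 70% of its speed; a pose out of reach is approached as far as the arm can. A call with a gripper value outside its range is refused whole. The fingers move at their own pace and stop on an object; "squeeze" is the grip in N (left out, the last holds). Time passes only in rows, so rows that do not move let the fingers close. It gives the time, the measured TCP pose, the force and the opening at its end, in the units of the state.
- get_state(): the state, without advancing time (a new reading comes with each control period).
- get_image(name): name is "side" or "top"; returns a dict with "pixels" (384x512x3 uint8, red, green, blue), "vfov" (degrees; the focal length in pixels is half the picture's height over the tangent of half this angle, whatever the lens; pixels are square), "cx", "cy" (the principal point, pixels), "dist" ([k1, k2, p1, p2, k3] as OpenCV has them; the pictures are not rectified), "rvec" (rotation vector, rad) and "tvec" (3), from world to camera coordinates, as OpenCV has them. Camera axes: x right, y down, z forward; pixel columns grow to the right and rows downward; lengths in m; the calibration is good to about 2 mm. A picture is of the moment at which its call begins. There is no depth.
- sign_off(): hands the job in, once; it reports no verdict.
Trained networks look in a picture, given as the dict that the camera call returned (one of the last four; its "shot" number tells which), for a name from the list of things; names that differ only in an ending like _2 or _b are one class to them, and where a whole thing is asked for, a point or a joint stands for the part that bears it (a point fixed in the world has none). Each returns a list of dicts, best first, with "p" (0 to 1); they miss things now and then, are a little off and sometimes report something else, mostly with a low value. They report only what shows in the picture. A call takes as long as a camera call.
- masks_of(picture, label): "region" (384x512 bool, what is visible of it) and "xy" ([column, row] in pixels, amid what is visible of it).
The state is a dict: "clock": time; "qpos": joint angles; "qd": joint speeds; "effort": joint torques, N m; "position": TCP position; "ee_rot": TCP orientation; "contact_force": force on the tool from outside, world axes, zero at the start; "moment": the same for the moment, N m; "width": finger opening in m.
Only numpy, scipy, OpenCV 4.12 (cv2) and the standard library are available. Lean on these libraries where they do the work, as an engineer would, in place of code of your own. Each camera call takes 0.05 s, during which the arm holds its last target. There are 200 camera calls.

## Working session

There is one attempt and no reset: what is moved stays moved. The work goes in short steps, Python scripts to look and compute and a tool call to move; the robot and the scene stay as the last step left them, time stands still between calls to the robot, and variables do not carry over. Pictures are saved under pics/ and viewed, about 8 in all and at most 12, crops included, and the job is handed in when it is done.

Besides the shell and the picture viewer there is one more tool, called after "Call:" in YAML: its name, and indented under it one key for each argument. play_rows: Moves the arm, as the interface text tells. Its arguments: {"type":"object","properties":{"series":{"type":"array"},"squeeze":{"type":"number"}},"required":["series"]}

```bash
mkdir -p pics; ls; cat > h.py <<'E'
import numpy as np, cv2
from rig import *
def K(p):
    f=p["pixels"].shape[0]/2/np.tan(np.radians(p["vfov"])/2)
    return np.array([[f,0,p["cx"]],[0,f,p["cy"]],[0,0,1.]])
def proj(p,X): return cv2.projectPoints(np.array(X,float).reshape(-1,3),np.array(p["rvec"],float),np.array(p["tvec"],float),K(p),np.array(p["dist"],float))[0][:,0]
def ray(p,uv,z):
    n=cv2.undistortPoints(np.array([[uv]],float),K(p),np.array(p["dist"],float))[0,0]
    R=cv2.Rodrigues(np.array(p["rvec"],float))[0]; c=-R.T@np.array(p["tvec"],float).ravel(); d=R.T@np.array([*n,1])
    return c+d*(z-c[2])/d[2]
def save(p,n): cv2.imwrite(f"pics/{n}.png",p["pixels"][:,:,::-1])
E
python3 - <<'E'
from h import *
s=get_state(); print({k:s[k] for k in("clock","position","ee_rot","contact_force","width")}, tips_ahead)
Z={"release_pad":.074,"rack":.03,"jaw_plate":.1,"binder_a":.16,"sanitizer":.07,"stapler":.05,"spare_binder":.055}
for n in("top","side"):
    p=get_image(n); save(p,n+"0")
    for l,z in Z.items():
        for m in masks_of(p,l)[:2]: print(n,l,round(m["p"],2),np.round(m["xy"]),m["region"].sum(),ray(p,m["xy"],z).round(3))
E
```

```text
pics
{'clock': 0.0, 'position': array([0.15526809, 0.55311237, 0.24143773]), 'ee_rot': array([ 4.60578175e-04,  7.96979838e-01,  6.04005222e-01, -7.85624366e-04]), 'contact_force': array([-0.2255256 , -0.06330587, -0.38502966]), 'width': 0.08530952360850735} 0.011
top release_pad 0.71 [325. 202.] 403 [ 0.537 -0.06   0.074]
top rack 0.84 [322. 172.] 10925 [ 0.619 -0.058  0.03 ]
top jaw_plate 0.64 [312. 196.] 734 [ 0.548 -0.026  0.1  ]
top binder_a 0.98 [266. 158.] 1252 [0.633 0.088 0.16 ]
top binder_a 0.71 [248. 156.] 1231 [0.638 0.132 0.16 ]
top sanitizer 0.71 [413. 181.] 665 [ 0.59  -0.286  0.07 ]
top stapler 0.78 [284. 246.] 712 [0.427 0.041 0.05 ]
top spare_binder 0.72 [203. 195.] 4350 [0.555 0.25  0.055]
side release_pad 0.91 [272. 254.] 379 [ 0.542 -0.057  0.074]
side release_pad 0.51 [266. 161.] 921 [0.648 0.218 0.074]
side rack 0.88 [306. 266.] 12600 [ 0.612 -0.093  0.03 ]
side rack 0.7 [267. 258.] 443 [ 0.538 -0.038  0.03 ]
side jaw_plate 0.73 [281. 237.] 2297 [ 0.57 -0.04  0.1 ]
side binder_a 0.72 [283. 190.] 3822 [0.607 0.037 0.16 ]
side binder_a 0.57 [268. 164.] 984 [0.611 0.126 0.16 ]
side sanitizer 0.69 [341. 346.] 1334 [ 0.577 -0.302  0.07 ]
side stapler 0.59 [212. 252.] 1075 [0.424 0.015 0.05 ]
side spare_binder 0.85 [217. 166.] 2335 [0.526 0.267 0.055]
side spare_binder 0.72 [306. 265.] 12812 [ 0.604 -0.103  0.055]
```

View pics/top0.png

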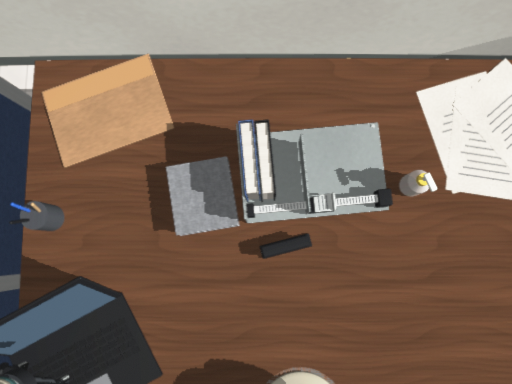

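View pics/side0.png

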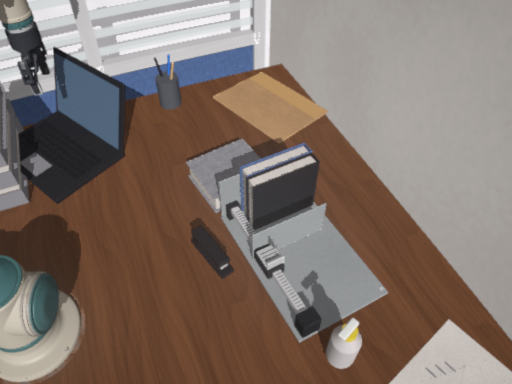

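The top view shows the rack rail running from about (250,209) to the end stop at (383,198), with the jaw pad at about (322,203). The robot base is at the bottom. The side view agrees. I'll zoom in to get exact points.

```bash
python3 - <<'E'
import cv2
a=cv2.imread("pics/top0.png")[115:230,235:400]; b=cv2.imread("pics/side0.png")[190:340,215:390]
cv2.imwrite("pics/topz.png",cv2.resize(a,None,fx=4.8,fy=4.8,interpolation=cv2.INTER_CUBIC))
cv2.imwrite("pics/sidez.png",cv2.resize(b,None,fx=4,fy=4,interpolation=cv2.INTER_CUBIC))
E
```

```text
(no output)
```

View pics/topz.png

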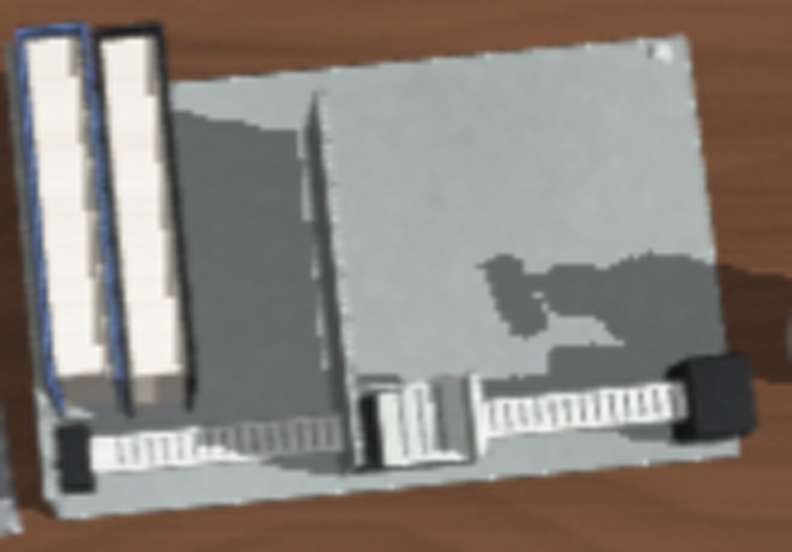

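View pics/sidez.png

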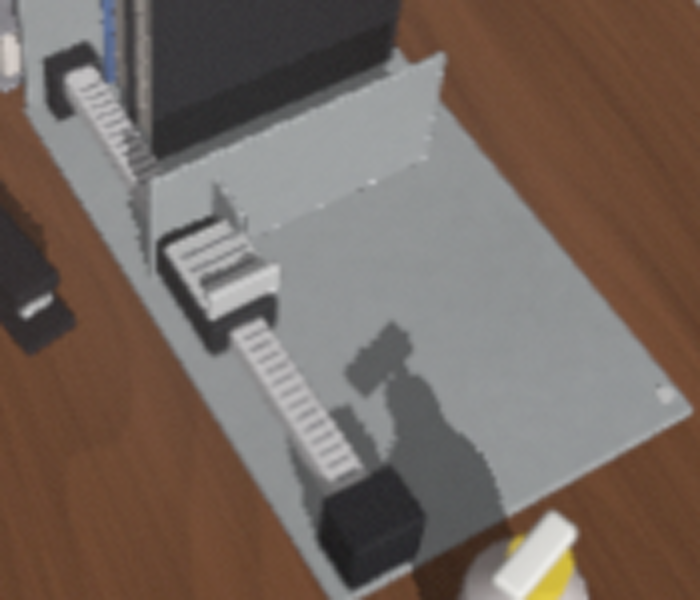

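```bash
cat >> h.py <<'E'
def w(P,X):
    c,s=np.cos(P[2]),np.sin(P[2]); X=np.array(X,float).reshape(-1,3)
    return np.c_[P[0]+c*X[:,0]-s*X[:,1],P[1]+s*X[:,0]+c*X[:,1],X[:,2]]
E
python3 - <<'E'
from h import *
from scipy.optimize import least_squares as ls
t=get_image("top"); s=get_image("side")
T=lambda u,v:(235-.5+(u+.5)/4.8,115-.5+(v+.5)/4.8)
S=lambda u,v:(215-.5+(u+.5)/4,190-.5+(v+.5)/4)
A=[.21,-.19,.006];B=[-.03,-.19,.006];C=[-.03,.19,.006]
L1=lambda y,d:[-.022,y-.026,.09-d];L2=lambda y,d:[.022,y-.026,.09-d]
def res(q,split=False):
    P=q[:3];y=q[3];d=.0025
    X=w(P,[A,B,C,L1(y,d),L2(y,d)]); 
    o1=np.array([T(688,38),T(740,455),T(55,517),T(482,460),T(474,374)])
    X2=w(P,[A,B,C,L1(y,d),L2(y,d)]); o2=np.array([S(692,410),S(340,600),S(28,108),S(208,292),S(280,268)])
    return np.r_[proj(t,X)-o1,proj(s,X2)-o2].ravel()
f=ls(res,[.55,-.05,.1,-.04],loss="soft_l1"); print(f.x.round(4)); print(res(f.x).reshape(-1,2).round(1).tolist())
P=f.x[:3]; y=f.x[3]
print("pad",w(P,[0,y,.074]),"rail -y dir",w([0,0,P[2]],[0,-1,0]), "shift dirs", get_state()["clock"])
np.save("P.npy",f.x)
for n,p in(("t",t),("s",s)):
    im=p["pixels"][:,:,::-1].copy()
    for X in w(P,[[-.022,y-.022,.074],[.022,y-.022,.074],[.022,y+.022,.074],[-.022,y+.022,.074],[-.08,y+.037,.11],[0,y+.037,.11],[-.022,-.19,.058],[.022,-.19,.058],[0,-.154,.058]]):
        u=proj(p,X)[0]; print(n,u.round(1))
    # jaw plate ends, end stop face in z zoom coords
    g=proj(p,w(P,[[0,y+.037,.11],[0,-.154,.058],[0,y,.0715]]))
    print(n,"zoom",(((g+.5-[235,115])*4.8 if n=="t" else (g+.5-[215,190])*4)-.5).round())
E
```

```text
[ 0.5353 -0.0459  0.0912 -0.0098]
[[-0.0, -0.4], [-0.1, 0.4], [0.2, 0.2], [0.2, -1.0], [-0.1, -0.6], [0.7, -0.2], [-1.1, 1.5], [-0.8, -0.7], [0.1, 0.7], [-0.2, -1.4]]
pad [[ 0.53616057 -0.0556768   0.074     ]] rail -y dir [[ 0.09108082 -0.9958435   0.        ]] shift dirs 0.9
t [332.8 210. ]
t [331.  192.7]
t [313.6 194.2]
t [315.4 211.6]
t [313.2 234.8]
t [309.9 202. ]
t [393.5 205. ]
t [391.4 188. ]
t [378.5 197.7]
t zoom [[361. 420.]
 [691. 399.]
 [425. 421.]]
s [265.7 265.3]
s [283.2 257.3]
s [273.3 242.8]
s [256.1 250.5]
s [229.  246.5]
s [261.8 232.3]
s [303.9 328.9]
s [322.3 319.1]
s [303.7 309.7]
s zoom [[189. 171.]
 [356. 480.]
 [220. 259.]]
```

Call:
play_rows:
  series:
    - {"fingers": 1, "dx": 21, "dy": -34, "dz": 0, "turn": 0.02}
    - {"fingers": 1, "dx": 21, "dy": -34, "dz": 0, "turn": 0.02}
    - {"fingers": 1, "dx": 21, "dy": -34, "dz": 0, "turn": 0.02}
    - {"fingers": 1, "dx": 21, "dy": -34, "dz": 0, "turn": 0.02}
    - {"fingers": 1, "dx": 21, "dy": -34, "dz": 0, "turn": 0.02}
    - {"fingers": 1, "dx": 21, "dy": -34, "dz": 0, "turn": 0.02}
    - {"fingers": 1, "dx": 21, "dy": -34, "dz": 0, "turn": 0.02}
    - {"fingers": 1, "dx": 21, "dy": -34, "dz": 0, "turn": 0.02}
    - {"fingers": 1, "dx": 21, "dy": -34, "dz": 0, "turn": 0.02}
    - {"fingers": 1, "dx": 21, "dy": -34, "dz": 0, "turn": 0.02}
    - {"fingers": 1, "dx": 21, "dy": -34, "dz": 0, "turn": 0.02}
    - {"fingers": 1, "dx": 21, "dy": -34, "dz": 0, "turn": 0.02}
    - {"fingers": 1, "dx": 21, "dy": -34, "dz": 0, "turn": 0.02}
    - {"fingers": 1, "dx": 21, "dy": -34, "dz": 0, "turn": 0.02}
    - {"fingers": 1, "dx": 21, "dy": -34, "dz": 0, "turn": 0.02}
    - {"fingers": 1, "dx": 21, "dy": -34, "dz": 0, "turn": 0.02}
  squeeze: 40

```text
clock: 2.23
position: [0.4962, -0.0075, 0.2449]
ee_rot: [-0.001, 0.679, 0.734, 0.006]
contact_force: [0.0, -0.1, 0.3]
width: -0.0001
```

Call:
play_rows:
  series:
    - {"fingers": 1, "dx": 20, "dy": -24, "turn": 0.01}
    - {"fingers": 1, "dx": 20, "dy": -24}
    - {"fingers": 1, "dx": 0, "dy": 0}
    - {"fingers": 1, "dz": -35}
    - {"fingers": 1, "dz": -35}
    - {"fingers": 1, "dz": -35}
    - {"fingers": 1, "dz": -15}
    - {"fingers": 1, "dz": 0}

```text
invalid input at $.series[0]: expected keys fingers, dx, dy, dz, turn
```

```bash
python3 - <<'E'
from h import *
s=get_state(); q=np.load("P.npy"); print(s["position"],s["contact_force"])
d=s["position"]-w(q[:3],[0,q[3],.074])[0]; c,sn=np.cos(q[2]),np.sin(q[2]); print("rack offset",c*d[0]+sn*d[1],-sn*d[0]+c*d[1],d[2]-.011)
t=get_image("top")["pixels"][150:260,260:400]; s=get_image("side")["pixels"][160:310,200:360]
t=cv2.resize(t,None,fx=2.8,fy=2.8,interpolation=2);s=cv2.resize(s,None,fx=2.5,fy=2.5,interpolation=2)
H=max(len(t),len(s)); pad=lambda a:np.pad(a,((0,H-len(a)),(0,0),(0,0)))
cv2.imwrite("pics/hov.png",np.hstack([pad(t),pad(s)])[:,:,::-1])
E
```

```text
[ 0.49624881 -0.0075338   0.2449202 ] [ 0.00148456 -0.05083356  0.25516243]
rack offset -0.03536095259878164 0.05157809773282345 0.159920196926704
```

View pics/hov.png

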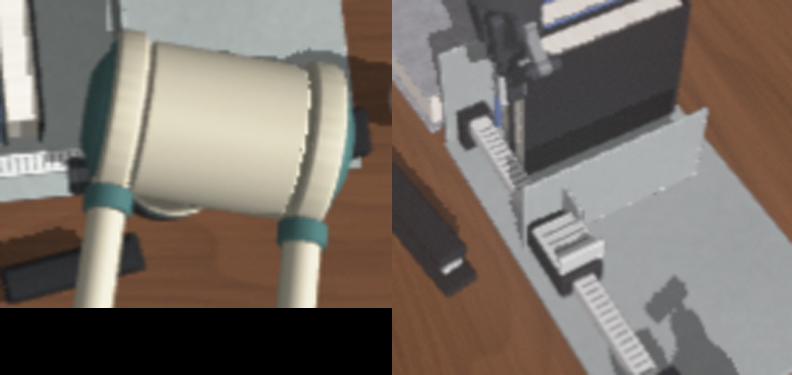

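The move was refused because every row needs all the keys, so this picture shows the arm still up high. The arm hides the pad in the top view. In the side view the fingers are at about (520,60) and the pad is clear at about (568,240).

Call:
play_rows:
  series:
    - {"fingers": 1, "dx": 20, "dy": -24, "dz": 0, "turn": 0.01}
    - {"fingers": 1, "dx": 20, "dy": -24, "dz": 0, "turn": 0}
    - {"fingers": 1, "dx": 0, "dy": 0, "dz": 0, "turn": 0}
    - {"fingers": 1, "dx": 0, "dy": 0, "dz": -35, "turn": 0}
    - {"fingers": 1, "dx": 0, "dy": 0, "dz": -35, "turn": 0}
    - {"fingers": 1, "dx": 0, "dy": 0, "dz": -35, "turn": 0}
    - {"fingers": 1, "dx": 0, "dy": 0, "dz": -15, "turn": 0}
    - {"fingers": 1, "dx": 0, "dy": 0, "dz": 0, "turn": 0}

```text
clock: 3.0
position: [0.5407, -0.0597, 0.1231]
ee_rot: [0.003, 0.68, 0.733, 0.009]
contact_force: [-0.1, 0.8, -0.5]
width: -0.0001
```

```bash
python3 - <<'E'
from h import *
s=get_state(); q=np.load("P.npy"); print(s["position"],s["contact_force"])
d=s["position"]-w(q[:3],[0,q[3],.074])[0]; c,sn=np.cos(q[2]),np.sin(q[2]); print("rack offset",c*d[0]+sn*d[1],-sn*d[0]+c*d[1],d[2]-.011)
s=get_image("side")["pixels"][160:310,200:360]
cv2.imwrite("pics/hov2.png",cv2.resize(s,None,fx=4,fy=4,interpolation=2)[:,:,::-1])
E
```

```text
[ 0.5407039  -0.05969523  0.12308561] [-0.12115203  0.75406487 -0.46323911]
rack offset 0.004158452893523843 -0.004415535275512225 0.03808560628271557
```

View pics/hov2.png

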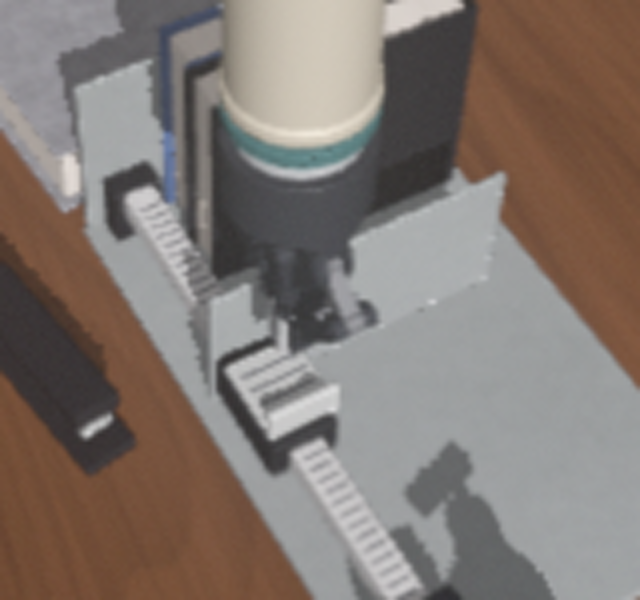

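```bash
python3 - <<'E'
from h import *
from scipy.spatial.transform import Rotation as R
s=get_state(); p=get_image("side"); o=s["ee_rot"]; r=R.from_quat([*o[1:],o[0]])
im=cv2.imread("pics/hov2.png")
for i,v in enumerate([[0,0,.011],[.0145,0.011,.011],[-.0145,.011,.011],[.0145,-.011,.011],[-.0145,-.011,.011]]):
    u=proj(p,s["position"]+r.apply(v))[0]; u=(u+.5-[200,160])*4; print(v,u.round()); cv2.circle(im,tuple(int(x) for x in u),3,(0,0,255) if i else (0,255,0),-1)
cv2.imwrite("pics/hov3.png",cv2.resize(im[200:480,120:440],None,fx=1.8,fy=1.8))
E
```

```text
[0, 0, 0.011] [293. 339.]
[0.0145, 0.011, 0.011] [298. 312.]
[-0.0145, 0.011, 0.011] [325. 351.]
[0.0145, -0.011, 0.011] [263. 327.]
[-0.0145, -0.011, 0.011] [288. 367.]
```

View pics/hov3.png

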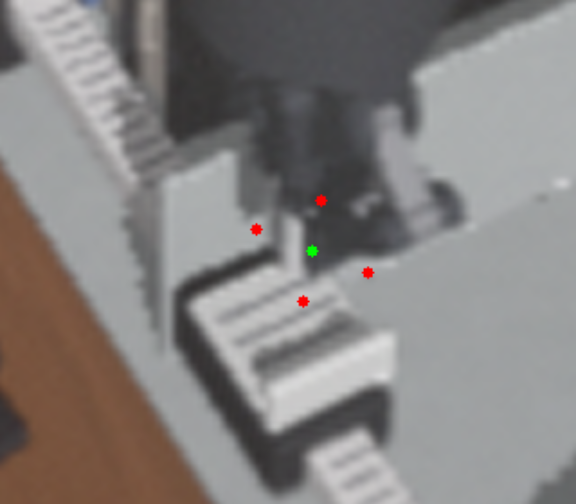

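Tip projection matches the picture to within a few mm. The white post beside the fingertips belongs to the jaw plate, on the +y side. Next I'll correct the offset and go down gently.

Call:
play_rows:
  series:
    - {"fingers": 1, "dx": -4, "dy": 4, "dz": -15, "turn": 0}
    - {"fingers": 1, "dx": 0, "dy": 0, "dz": -13, "turn": 0}
    - {"fingers": 1, "dx": 0, "dy": 0, "dz": 0, "turn": 0}
    - {"fingers": 1, "dx": 0, "dy": 0, "dz": -3, "turn": 0}
    - {"fingers": 1, "dx": 0, "dy": 0, "dz": -3, "turn": 0}
    - {"fingers": 1, "dx": 0, "dy": 0, "dz": -3, "turn": 0}

```text
clock: 3.6
position: [0.546, -0.0557, 0.0992]
ee_rot: [0.014, 0.679, 0.734, 0.015]
contact_force: [0.3, -0.3, -0.8]
width: 0.0
```

Call:
play_rows:
  series:
    - {"fingers": 1, "dx": -10, "dy": 0, "dz": -3, "turn": 0}
    - {"fingers": 1, "dx": 0, "dy": 0, "dz": -4, "turn": 0}
    - {"fingers": 1, "dx": 0, "dy": 0, "dz": 0, "turn": 0}

```text
clock: 3.85
position: [0.5361, -0.056, 0.0932]
ee_rot: [0.016, 0.679, 0.734, 0.016]
contact_force: [-0.3, -0.3, 0.4]
width: 0.0002
```

Call:
play_rows:
  series:
    - {"fingers": 1, "dx": -1, "dy": 0, "dz": -5, "turn": 0}
    - {"fingers": 1, "dx": -1, "dy": 0, "dz": -4, "turn": 0}
    - {"fingers": 1, "dx": -1, "dy": 0, "dz": -4, "turn": 0}

```text
clock: 4.1
position: [0.5338, -0.0563, 0.0803]
ee_rot: [0.017, 0.679, 0.733, 0.017]
contact_force: [1.3, 1.0, 3.6]
width: 0.0003
```

Contact: 3.6 N with the tip at z of about 0.069. I'll keep pressing.

Call:
play_rows:
  series:
    - {"fingers": 1, "dx": 0, "dy": 0, "dz": -4, "turn": 0}
    - {"fingers": 1, "dx": 0, "dy": 0, "dz": -4, "turn": 0}
    - {"fingers": 1, "dx": 0, "dy": 0, "dz": -2, "turn": 0}

```text
clock: 4.35
position: [0.5342, -0.057, 0.0749]
ee_rot: [0.018, 0.679, 0.734, 0.017]
contact_force: [-7.1, 0.9, 21.6]
width: 0.0
```

Call:
play_rows:
  series:
    - {"fingers": 1, "dx": 0, "dy": 0, "dz": -1, "turn": 0}
    - {"fingers": 1, "dx": 0.5, "dy": -5, "dz": -1, "turn": 0}
    - {"fingers": 1, "dx": 0.5, "dy": -5, "dz": -1, "turn": 0}

```text
clock: 4.6
position: [0.5349, -0.0661, 0.0751]
ee_rot: [0.018, 0.679, 0.734, 0.017]
contact_force: [-2.9, 0.9, 11.7]
width: -0.0002
```

Call:
play_rows:
  series:
    - {"fingers": 1, "dx": 0.5, "dy": -6, "dz": -1, "turn": 0}
    - {"fingers": 1, "dx": 0.5, "dy": -6, "dz": -1, "turn": 0}
    - {"fingers": 1, "dx": 0.5, "dy": -6, "dz": -1, "turn": 0}

```text
clock: 4.85
position: [0.5366, -0.0838, 0.0751]
ee_rot: [0.019, 0.678, 0.734, 0.018]
contact_force: [-3.0, 0.8, 11.1]
width: -0.0
```

```bash
python3 - <<'E'
from h import *
s=get_image("side")["pixels"][190:340,200:360]
cv2.imwrite("pics/push1.png",cv2.resize(s,None,fx=4,fy=4,interpolation=2)[:,:,::-1])
E
```

```text
(no output)
```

View pics/push1.png

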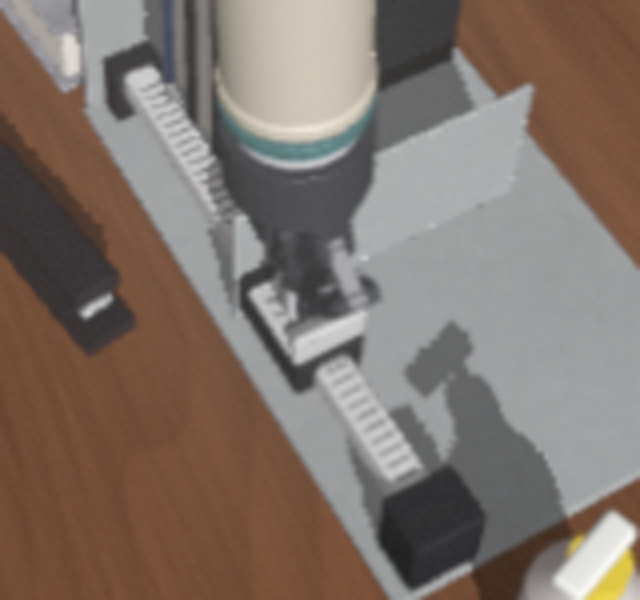

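The jaw is moving back with the fingertip against the lip at about (335,325). The end stop is at about (435,520).

Call:
play_rows:
  series:
    - {"fingers": 1, "dx": 0.5, "dy": -7, "dz": -1, "turn": 0}
    - {"fingers": 1, "dx": 0.5, "dy": -7, "dz": -1, "turn": 0}
    - {"fingers": 1, "dx": 0.5, "dy": -7, "dz": -1, "turn": 0}
    - {"fingers": 1, "dx": 0.5, "dy": -7, "dz": -1, "turn": 0}
    - {"fingers": 1, "dx": 0.5, "dy": -7, "dz": -1, "turn": 0}
    - {"fingers": 1, "dx": 0.5, "dy": -7, "dz": -1, "turn": 0}
    - {"fingers": 1, "dx": 0.5, "dy": -7, "dz": -1, "turn": 0}

```text
clock: 5.48
position: [0.5414, -0.1345, 0.0752]
ee_rot: [0.02, 0.678, 0.734, 0.02]
contact_force: [-2.0, 1.1, 10.0]
width: -0.0003
```

Call:
play_rows:
  series:
    - {"fingers": 1, "dx": 0.6, "dy": -6, "dz": -1, "turn": 0}
    - {"fingers": 1, "dx": 0.6, "dy": -6, "dz": -1, "turn": 0}
    - {"fingers": 1, "dx": 0.5, "dy": -5, "dz": -1, "turn": 0}
    - {"fingers": 1, "dx": 0.5, "dy": -4, "dz": -1, "turn": 0}
    - {"fingers": 1, "dx": 0.5, "dy": -4, "dz": -1, "turn": 0}

```text
clock: 5.9
position: [0.544, -0.1612, 0.0752]
ee_rot: [0.021, 0.678, 0.734, 0.02]
contact_force: [-2.3, 1.1, 10.4]
width: 0.0002
```

Call:
play_rows:
  series:
    - {"fingers": 1, "dx": 0.5, "dy": -4, "dz": -1, "turn": 0}
    - {"fingers": 1, "dx": 0.5, "dy": -4, "dz": -1, "turn": 0}
    - {"fingers": 1, "dx": 0.5, "dy": -4, "dz": -1, "turn": 0}
    - {"fingers": 1, "dx": 0.5, "dy": -4, "dz": -1, "turn": 0}

```text
clock: 6.23
position: [0.5452, -0.1705, 0.0751]
ee_rot: [0.016, 0.68, 0.732, 0.025]
contact_force: [-1.5, 9.3, 13.2]
width: 0.0001
```

The y force rose to 9 N, so the jaw has reached the end stop. I'll push once more to confirm and look before releasing.

Call:
play_rows:
  series:
    - {"fingers": 1, "dx": 0.5, "dy": -5, "dz": -1, "turn": 0}
    - {"fingers": 1, "dx": 0.5, "dy": -5, "dz": -1, "turn": 0}

```text
clock: 6.4
position: [0.5457, -0.1742, 0.075]
ee_rot: [0.011, 0.682, 0.731, 0.03]
contact_force: [-0.8, 12.7, 14.1]
width: -0.0005
```

```bash
python3 - <<'E'
from h import *
s=get_image("side")["pixels"][200:350,220:380]
cv2.imwrite("pics/end1.png",cv2.resize(s,None,fx=4,fy=4,interpolation=2)[:,:,::-1])
E
```

```text
(no output)
```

View pics/end1.png

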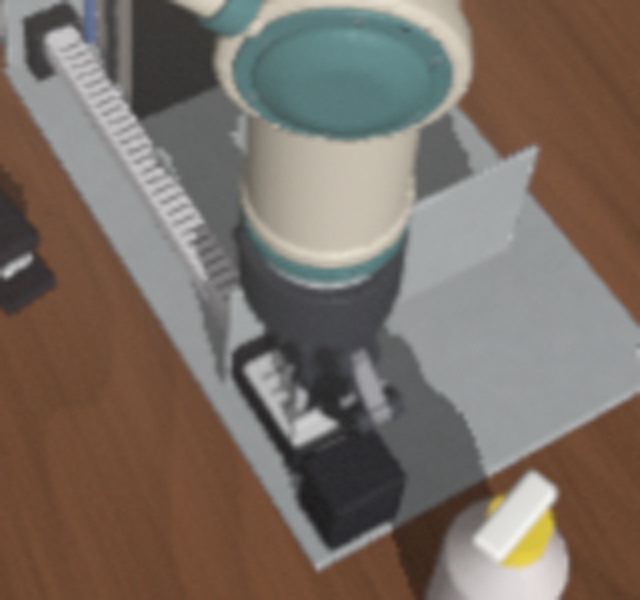

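The carriage is against the end-stop block at about (350,480), and the bottle is clear. Now straight up, with a slight -y bias so nothing drags the jaw forward.

Call:
play_rows:
  series:
    - {"fingers": 1, "dx": 0, "dy": -1, "dz": 6, "turn": 0}
    - {"fingers": 1, "dx": 0, "dy": 0, "dz": 15, "turn": 0}
    - {"fingers": 1, "dx": 0, "dy": 0, "dz": 30, "turn": 0}
    - {"fingers": 1, "dx": 0, "dy": 0, "dz": 40, "turn": 0}
    - {"fingers": 1, "dx": 0, "dy": 0, "dz": 40, "turn": 0}
    - {"fingers": 1, "dx": -20, "dy": 0, "dz": 30, "turn": 0}
    - {"fingers": 1, "dx": -40, "dy": 0, "dz": 0, "turn": 0}
    - {"fingers": 1, "dx": -40, "dy": 0, "dz": 0, "turn": 0}
    - {"fingers": 1, "dx": -40, "dy": 0, "dz": 0, "turn": 0}
    - {"fingers": 1, "dx": -40, "dy": 0, "dz": 0, "turn": 0}
    - {"fingers": 1, "dx": 0, "dy": 0, "dz": 0, "turn": 0}
    - {"fingers": 1, "dx": 0, "dy": 0, "dz": 0, "turn": 0}

```text
clock: 7.45
position: [0.3586, -0.1719, 0.2374]
ee_rot: [0.009, 0.681, 0.732, 0.029]
contact_force: [0.9, 0.0, 0.5]
width: 0.0
```

```bash
python3 - <<'E'
from h import *
s=get_state(); print(s["clock"],s["position"],s["contact_force"])
p=get_image("side");t=get_image("top")
for l,z in {"binder_a":.16,"sanitizer":.07,"stapler":.05,"spare_binder":.055}.items():
    for n,q in(("top",t),("side",p)):
        for m in masks_of(q,l)[:2]: print(n,l,round(m["p"],2),np.round(m["xy"]),ray(q,m["xy"],z).round(3))
s=p["pixels"][140:380,160:400]
cv2.imwrite("pics/fin.png",cv2.resize(s,None,fx=2.5,fy=2.5,interpolation=2)[:,:,::-1])
E
```

```text
7.45 [ 0.35864232 -0.17193536  0.23739001] [0.94600948 0.04589553 0.45497326]
top binder_a 0.83 [267. 158.] [0.633 0.086 0.16 ]
top binder_a 0.56 [246. 157.] [0.634 0.135 0.16 ]
side binder_a 0.87 [266. 162.] [0.61  0.133 0.16 ]
side binder_a 0.65 [282. 191.] [0.605 0.035 0.16 ]
top sanitizer 0.95 [414. 182.] [ 0.587 -0.287  0.07 ]
top sanitizer 0.63 [367. 199.] [ 0.545 -0.167  0.07 ]
side sanitizer 0.63 [342. 348.] [ 0.578 -0.306  0.07 ]
top stapler 0.78 [282. 243.] [0.433 0.046 0.05 ]
side stapler 0.61 [222. 265.] [ 0.432 -0.028  0.05 ]
top spare_binder 0.88 [200. 196.] [0.554 0.257 0.055]
side spare_binder 0.87 [220. 162.] [0.539 0.279 0.055]
side spare_binder 0.38 [299. 295.] [ 0.556 -0.164  0.055]
```

View pics/fin.png

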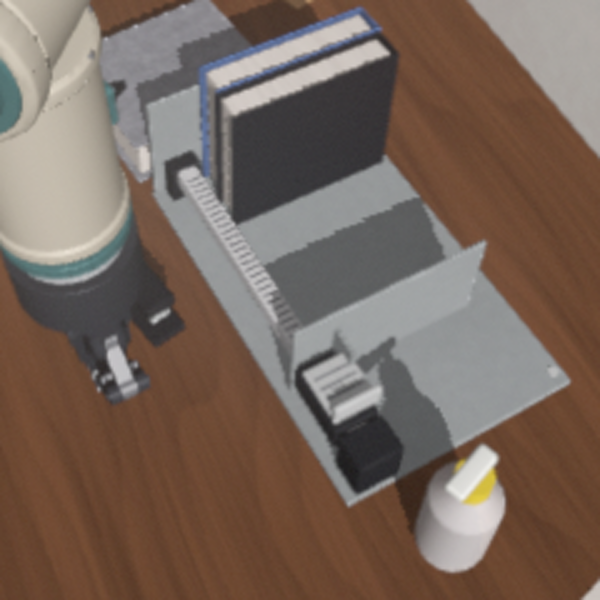

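```bash
python3 - <<'E'
from h import *
P=np.load("P.npy")[:3]
p=get_image("side")
for y in(-.109,-.114,-.119): print(y,((proj(p,w(P,[[-.022,y-.026,.088],[.022,y-.026,.088],[-.022,y-.035,.058],[.022,y-.035,.058]]))+.5-[265,270])*12-.5).round().tolist())
cv2.imwrite("pics/fz.png",cv2.resize(p["pixels"][270:320,265:325],None,fx=12,fy=12,interpolation=2)[:,:,::-1])
E
```

```text
-0.109 [[314.0, 366.0], [535.0, 255.0], [330.0, 491.0], [546.0, 380.0]]
-0.114 [[329.0, 390.0], [551.0, 278.0], [345.0, 515.0], [562.0, 403.0]]
-0.119 [[345.0, 414.0], [567.0, 301.0], [361.0, 538.0], [578.0, 426.0]]
```

View pics/fz.png

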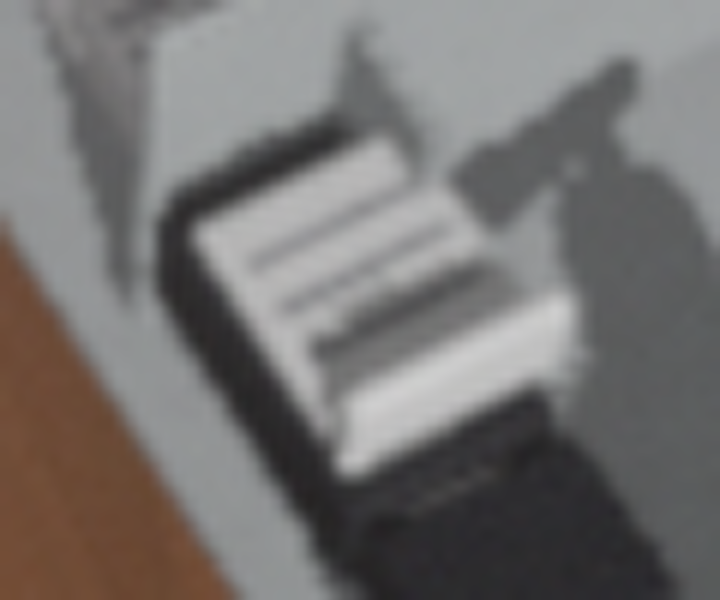

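The lip's top corners at (345,405) and (572,300) match the prediction for the jaw at the end stop. The carriage meets the block with only a hairline seam.

```bash
python3 -c "
from rig import *
print(get_state()['clock'],sign_off())"
```

```text
the job is handed in; nothing more can be done
8.0 None
```

The jaw is back against the end stop and the job is handed in, at 8.0 s on the robot's clock. With the gripper shut, a fingertip pressed the release pad fully down. Still holding it down, I pushed the jaw along the rail about 115 mm of fingertip travel, until the force along the rail rose to about 13 N. I then lifted straight up and moved clear.

- **Jaw position:** in the last close-up, the lip's corners lie within about 1 pixel of where they should be with the jaw at the stop. The carriage meets the block with only a hairline seam.
- **Contact:** the highest force I read was about 23 N, when the pad reached its stop. After moving clear it read about 1 N, close to the zero reading, and the arm touches nothing.
- **Other objects:** the binders, bottle and spare binder show no visible movement. The network positions before and after agree to about 1 cm, which is their usual scatter; the side view of the spare binder differs by about 18 mm.
- **Disagreement:** the side view put the stapler about 4 cm off its first position, while the top view put it within 1 cm. The arm partly hid the stapler in the last side picture, and the tool never came near it, so I take it as not moved.
- **Refused move:** one early move call was rejected for missing keys and did nothing.

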